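# Close the tile press strap and start its crank bolt

### The job

Swing the strap of the small tile press closed over the stack of white tiles until its hooked end rests fully home round the bolt. Then take the bolt's crank handle and turn the bolt backward (anticlockwise seen from above) until it drops into its thread, and from there forward (clockwise) one full turn. Finish while still holding the crank handle in the gripper, the bolt started by that one turn and the strap still closed; leave the loose things round the press alone.

Things in the scene. Friction and masses are not known exactly. Their poses are not given: they have to be found in the camera images.
- press: tile press fixed to the worktop: grey base plate 110 x 310 x 12 mm (x, y, z of the press), three white 65 mm tiles stacked in its middle (top 46 mm up), pivot post at y = +110 mm, threaded boss (52 mm across, top 63 mm up) with the bolt at y = -110 mm, both at x = 0. Origin: centre of the plate's underside, on the worktop
- strap (a joint): angle of the flat steel strap about its upright pivot, rad: 0 = closed (hard stop; strap along -y of the press, hooked end round the bolt's shank), growing as it opens toward -x of the press, at most 1.4. Starts open; stiff (0.12 N m), stays where left. 36 mm wide, 8 mm thick, top 74 mm above the worktop, reaches 250 mm from the pivot
- strap_pivot (a point): point on the upright axis of the strap's pivot, 95 mm above the worktop, 100 mm from the strap's post
- strap_post (a point): point on the black upright grip post of the strap, 15 mm below the post's top: the post is round, 14 mm thick, fixed to the strap, from 74 to 110 mm above the worktop; the point lies 100 mm from the pivot's axis
- bolt (a joint): how far the bolt has sunk, m: 0 at the start (resting on top of its thread), about 0.010 after it has dropped into the thread, then 0.010 more for every full turn forward, so about 0.020 after one turn. It sinks by its own weight as it is turned
- crank (a joint): angle of bolt and crank, rad, growing clockwise from above (forward); at 0 the arm points along +x of the press. Turns easily. Before the drop it soon jams forward. Turned backward it drops 0.2 to 2.3 rad from its start (varies, cannot be seen beforehand), with a firm stop about 0.33 rad past where the drop begins. After the drop it turns forward some 1.8 turns
- bolt_axis (a point): fixed point on the bolt's upright axis, 122 mm above the worktop (top of the crank's arm at the start). The crank's handle goes round this axis at a radius of 40 mm
- crank_grip (a point): middle of the crank's handle: a black upright sleeve, 17 mm thick, 34 mm tall, 40 mm from the bolt's axis; its middle starts 139 mm above the worktop. It spins freely on its pin, so the gripper need not turn, and slides 26 mm up the pin, so the gripper can stay level while the bolt sinks. The pin (12 mm thick cap) ends 188 mm above the worktop
- sleeve: the same black sleeve as a body; origin at the centre of its lower end; z up along its axis
- glaze_jar: loose glaze sample jar with a white screw lid, 56 mm across, 68 mm tall, to the left of the press; origin at the centre of its underside. Leave it alone
- wood_rib: loose pale wooden rib lying flat, 54 x 109 x 9 mm, to the right of the press; origin at the centre of its underside. Leave it alone
- tile: loose sage green glazed bar, 67 x 204 x 30 mm, to the right of and behind the press; origin at the centre of its underside. Leave it alone
- bowl: loose black bowl, 69 mm across, 38 mm tall, to the left of the press; origin at the centre of its underside. Leave it alone
- loop_tool: loose loop tool with a wooden handle lying flat, 26 x 171 x 14 mm, far left of the press; origin at the centre of its underside. Leave it alone

How it is judged:
On the way, in this order (a step that is already met when the one before it is completed fails the run):
1. the strap is swung closed, its hooked end home round the bolt, with the bolt not yet in its thread (value of joint strap below 0.05 rad and value of joint bolt below 0.004 m), for 0.2 s.
2. the bolt has been turned backward until it dropped into its thread (value of joint bolt between 0.008 and 0.0125 m and value of joint strap below 0.05 rad), for 0.1 s.
At the end, for the whole second after the job is handed in: the strap is within 0.05 rad of closed; the bolt has sunk 17.8 to 22.2 mm (one turn forward from the drop, within about a fifth of a turn) and stands still; the fingers still hold the crank's handle sleeve with more than 4 N (value of joint strap below 0.05 rad and value of joint bolt between 0.0178 and 0.0222 m and velocity of joint crank between -0.1 and 0.1 rad/s and contact force between the fingers and sleeve above 4 N); the arm keeps its last pose, push and grip.
It fails at once if the bolt is run in far beyond one turn (value of joint bolt above 0.0245 m).
It fails at once if a loose thing beside the press is disturbed (moved more than 25 mm) (distance of any of glaze_jar, wood_rib, tile, bowl, loop_tool from where it was at the start of the episode above 0.025 m).
It also fails if it takes over 70 s, if anything falls off the work surface, if the arm or the gripper's body presses on something with over 40 N, if the wrist force passes 120 N, or if a joint passes its speed limit or range.

### The arm

A 6-joint arm with a two-finger parallel gripper is mounted at the origin on a cart in front of the work surface, level with it; the furniture and walls round the work are solid. World frame = base frame: x ahead of the robot, y to its left, z up, the work surface at z = 0. Lengths are in m, angles in rad, forces in N, time in s.
With the tool pointing down it reaches from about 0.25 to 0.775 m from the base axis. Payload 4 kg.
Tool frame: the origin (TCP) lies at the very end of the fingers, on their centre line; the grasp point (between the pads) lies 19 mm behind it (robot.hold_point_z is the distance from the TCP to the grasp point, in m); z points along the fingers, y is the line along which they close (so a half turn about z gives the same grasp; the last joint's range is limited). The gripper opens to 94 mm and grips with 3 to 60 N. Pads are 16 mm wide; open, the fingers measure 119 mm over their backs; the gripper's body (75 mm by 177 mm) begins 78 mm behind the grasp point.
Start: joints at [1.122, 0.087, 1.371, -0, 1.684, -0.103], TCP at [0.186, 0.517, 0.206] pointing down, gripper open.
Joint ranges: [-3.1, 3.1], [-0.76, 2.03], [0.27, 2.55], [-1.08, 4.22], [0.17, 2.65], [-2.57, 2.57]. Speed limits (rad/s): [2.79, 2.79, 3.14, 3.14, 3.14, 3.14].

### API

Orientations are given as [roll, pitch, yaw] about the fixed x, y, z axes, in that order (R = Rz(yaw) Ry(pitch) Rx(roll)).
In Python, from bench import robot gives the robot as it stands.
- The arm moves only by the tool carry_out, never from a script. Its argument "steps" is a list of rows, each a list of 3 entries, a list of its own where there are three numbers: the shift along the tool's x, y, z in m, then the turn about the tool's z in units of 10 degrees (1.0 is 10 degrees), then the closure, from -1 (fully open) to 1 (shut). In form: [[[tx, ty, tz], roll, jaw], ...]. A call has 1 to 10 rows; each row is the pose to reach, as a shift and turn from the pose commanded when the call began, along the tool's axes at that moment; what a row does not reach only later rows make up. A row lasts 1/8 s, in which the tool goes at most 62.5 mm and 10.7 degrees, less where a joint would pass 70% of its speed; a pose out of reach is approached as far as the arm can. A call with a gripper value outside its range is refused whole. The fingers move at their own pace and stop on an object; the grip force is fixed at half the most. Time passes only in rows, so rows that repeat a pose let the fingers close. It gives the time, the measured TCP pose, the force, the opening and the grip force at its end, in the units of the state.
- robot.get_obs(): the state, without advancing time (a new reading comes with each control period).
- robot.snapshot(name): name is "side" or "top"; returns a dict with "image" (384x512x3 uint8, red, green, blue), "z_map" (384x512 float32, m along the optical axis (not along the pixel's ray), 0 where there is no reading), "mtx" (3x3 intrinsics, pixels), "R" (3x3) and "t" (3): a world point X has camera coordinates R X + t. Camera axes: x right, y down, z forward; pixel columns grow to the right and rows downward; lengths in m; the calibration is good to about 2 mm. A picture is of the moment at which its call begins.
- robot.close_job(): hands the job in; it is judged then, once.
The state is a dict: "time": time; "joint_positions": joint angles; "qvel": joint speeds; "joint_torque": joint torques, N m; "tool_pos": TCP position; "ee_rot": TCP orientation; "wrist_force": force on the tool from outside, world axes, zero at the start; "wrist_torque": the same for the moment, N m; "width": finger opening in m; "finger_force": force on a finger pad.
Only numpy, scipy, OpenCV 4.12 (cv2) and the standard library are available. Lean on these libraries where they do the work, as an engineer would, in place of code of your own. Each camera call takes 0.05 s, during which the arm holds its last target. There are 200 camera calls.

## Working session

There is one attempt and no reset: what is moved stays moved. The work goes in short steps, Python scripts to look and compute and a tool call to move; the robot and the scene stay as the last step left them, time stands still between calls to the robot, and variables do not carry over. Pictures are saved under pics/ and viewed, at most 10 in all, crops included, and the job is handed in when it is done.

Besides the shell and the picture viewer there is one more tool, called after "Request:" by a JSON object that holds its "fn" and its "kwargs". carry_out: Moves the arm, as the interface text tells. Its arguments: {"type":"object","properties":{"steps":{"type":"array","items":{"type":"array"}}},"required":["steps"]}

```bash
mkdir -p pics
cat > h.py <<'E'
import numpy as np, cv2
from bench import robot
def snap(n,f):
    s=robot.snapshot(n); np.savez('%s.npz'%f,**s); cv2.imwrite('pics/%s.png'%f,s['image'][:,:,::-1]); return s
def pt(s,u,v,z=None):
    K,R,t=s['mtx'],s['R'],s['t']; d=np.linalg.solve(K,[u,v,1.]); c=-R.T@t; w=R.T@d
    if z is None: k=s['z_map'][int(v),int(u)]
    else: k=(z-c[2])/w[2]
    return c+k*w
E
python3 - <<'E'
from h import *
for n in('top','side'):
    s=snap(n,n+'0'); print(n,-s['R'].T@s['t'])
o=robot.get_obs(); print(o['tool_pos'],o['ee_rot'],o['width'])
a=cv2.imread('pics/top0.png');b=cv2.imread('pics/side0.png')
E
```

```text
top [0.22557625 0.02638544 1.62778055]
side [0.43857996 1.12849035 0.93296764]
[0.1862139  0.51699437 0.20442863] [-3.13962457e+00 -1.98882285e-04  2.79573112e+00] 0.09353049178779618
```

View pics/top0.png

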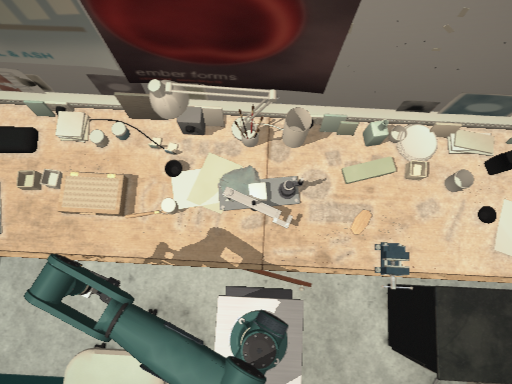

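View pics/side0.png

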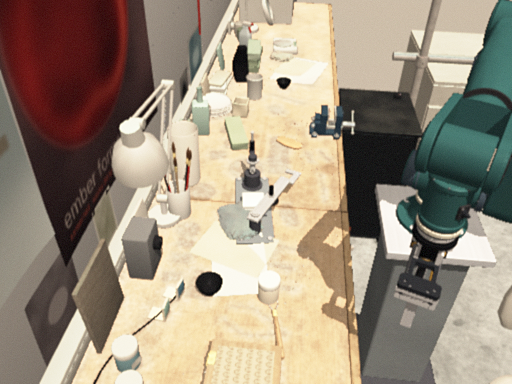

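The top view shows the press at about (260,190), with its pivot to the left (+y) and the crank to the right at about (290,186). The strap is open toward the robot. I'll enlarge both views.

Run:
```python
import cv2,numpy as np
a=cv2.imread('pics/top0.png')[155:230,210:330];b=cv2.imread('pics/side0.png')[125:245,210:310]
A=cv2.resize(a,None,fx=6,fy=6,interpolation=cv2.INTER_CUBIC);B=cv2.resize(b,None,fx=5,fy=5,interpolation=cv2.INTER_CUBIC)
cv2.imwrite('pics/c1.png',A);cv2.imwrite('pics/c2.png',B)
```

```text
(no output)
```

View pics/c1.png

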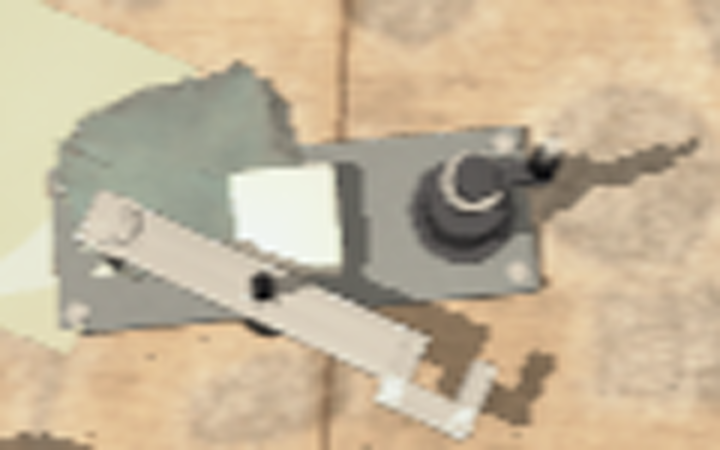

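View pics/c2.png

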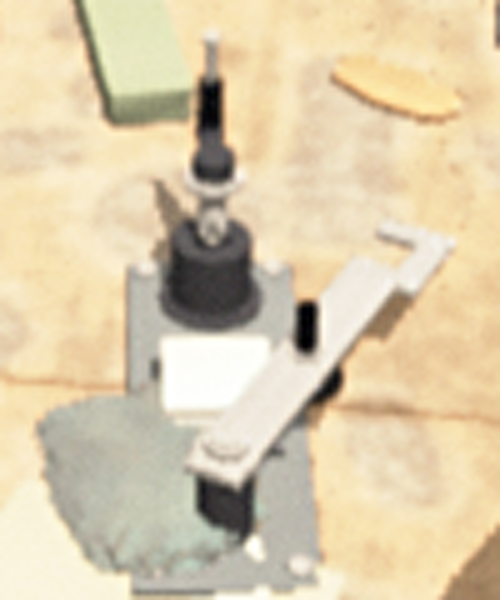

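Run:
```python
from h import *
T=dict(np.load('top0.npz'));S=dict(np.load('side0.npz'))
c1=lambda u,v:((u+.5)/6+210-.5,(v+.5)/6+155-.5); c2=lambda u,v:((u+.5)/5+210-.5,(v+.5)/5+125-.5)
for n,p,z in[('pivot',(120,222),.074),('posttop',(263,285),.11),('bolt',(478,183),.125),('pin',(546,158),.188),('sleevetop',(546,160),.156),('c1',(525,127),.012),('c2',(542,288),.012),('c3',(80,335),.012),('c4',(52,175),.012),('tip',(470,438),.074)]:
    q=c1(*p); print('top',n,pt(T,*q,z).round(4),pt(T,*np.round(q)).round(3))
for n,p,z in[('pivot',(224,446),.076),('posttop',(307,303),.11),('boltflange',(215,180),.122),('pin',(211,33),.188),('sleevetop',(210,80),.156),('sleevebot',(208,138),.122),('boss',(212,235),.063)]:
    q=c2(*p); print('side',n,pt(S,*q,z).round(4),pt(S,*np.round(q)).round(3))
def tri(p,q):
    A=[];b=[]
    for s,(u,v) in((T,p),(S,q)):
        P=s['mtx']@np.c_[s['R'],s['t']]; A.append(P)
    X=cv2.triangulatePoints(A[0],A[1],np.array(p,float),np.array(q,float)); return (X[:3]/X[3]).ravel()
print('tri post',tri(c1(263,285),c2(307,303)),'pin',tri(c1(546,158),c2(211,33)),'pivot',tri(c1(120,222),c2(224,446)))
```

```text
top pivot [0.5274 0.1367 0.074 ] [0.523 0.134 0.088]
top posttop [0.4863 0.0456 0.11  ] [0.486 0.047 0.114]
top bolt [ 0.5526 -0.0805  0.125 ] [ 0.553 -0.079  0.126]
top pin [ 0.5557 -0.1147  0.188 ] [ 0.56  -0.118  0.17 ]
top sleevetop [ 0.5618 -0.1179  0.156 ] [ 0.56  -0.118  0.17 ]
top c1 [ 0.616  -0.1177  0.012 ] [ 0.617 -0.118  0.002]
top c2 [ 0.5105 -0.132   0.012 ] [ 0.511 -0.134 -0.003]
top c3 [0.4647 0.1618 0.012 ] [0.466 0.161 0.014]
top c4 [0.568 0.187 0.012] [0.569 0.189 0.002]
top tip [ 0.4046 -0.0849  0.074 ] [ 0.412 -0.091 -0.004]
side pivot [0.5265 0.1395 0.076 ] [0.527 0.145 0.08 ]
side posttop [0.4887 0.0465 0.11  ] [0.489 0.041 0.107]
side boltflange [ 0.5537 -0.0542  0.122 ] [ 0.554 -0.066  0.113]
side pin [ 0.5644 -0.1172  0.188 ] [ 0.564 -0.118  0.188]
side sleevetop [ 0.5641 -0.114   0.156 ] [ 0.563 -0.12   0.151]
side sleevebot [ 0.5632 -0.1001  0.122 ] [ 0.564 -0.104  0.12 ]
side boss [ 0.5572 -0.0784  0.063 ] [ 0.557 -0.072  0.066]
tri post [0.48773484 0.04553256 0.10901749] pin [ 0.56042319 -0.11493225  0.18842935] pivot [0.52702702 0.13673121 0.07365487]
```

Request:
{"fn": "carry_out", "kwargs": {"steps": [[[-0.444,-0.341,0.03],7.77,-1],[[-0.444,-0.341,0.03],7.77,-1],[[-0.444,-0.341,0.03],7.77,-1],[[-0.444,-0.341,0.03],7.77,-1],[[-0.444,-0.341,0.03],7.77,-1],[[-0.444,-0.341,0.03],7.77,-1],[[-0.444,-0.341,0.03],7.77,-1],[[-0.444,-0.341,0.03],7.77,-0.3],[[-0.444,-0.341,0.03],7.77,-0.3],[[-0.444,-0.341,0.03],7.77,-0.3]]}}

```text
time: 1.35
tool_pos: [0.4893, 0.0428, 0.174]
ee_rot: [-3.139, 0.001, 1.433]
wrist_force: [-0.3, 0.1, 0.3]
width: 0.0678
finger_force: 0.0
```

Request:
{"fn": "carry_out", "kwargs": {"steps": [[[0.002,-0.002,0.05],0,-0.3],[[0.002,-0.002,0.08],0,-0.3],[[0.002,-0.002,0.094],0,-0.3],[[0.002,-0.002,0.094],0,0],[[0.002,-0.002,0.094],0,1],[[0.002,-0.002,0.094],0,1],[[0.002,-0.002,0.094],0,1],[[0.002,-0.002,0.094],0,1]]}}

```text
time: 2.35
tool_pos: [0.4877, 0.0485, 0.0821]
ee_rot: [3.139, -0.001, 1.44]
wrist_force: [3.4, 1.3, -0.4]
width: 0.0143
finger_force: 1.0
```

Request:
{"fn": "carry_out", "kwargs": {"steps": [[[0,0,0],0,1],[[-0.0015,0.0064,0],0,1],[[-0.0025,0.0128,0],0,1],[[-0.003,0.0195,0],0,1],[[-0.0034,0.0258,0],0,1],[[-0.003,0.0325,0],0,1],[[-0.0025,0.0389,0],0,1],[[-0.001,0.046,0],0,1],[[0,0.051,0],0,1],[[0,0.051,0],0,1]]}}

```text
time: 3.6
tool_pos: [0.5381, 0.0383, 0.082]
ee_rot: [3.14, 0.006, 1.439]
wrist_force: [-0.9, -7.1, 3.2]
width: 0.0134
finger_force: 30.0
```

Request:
{"fn": "carry_out", "kwargs": {"steps": [[[0,0.002,0],0,1],[[0.0005,0.004,0],0,1],[[0.0005,0.004,0],0,1]]}}

```text
time: 3.98
tool_pos: [0.5402, 0.0383, 0.082]
ee_rot: [-3.139, 0.007, 1.439]
wrist_force: [-5.8, -6.2, 6.4]
width: 0.0135
finger_force: 30.0
```

Run:
```python
from h import *
o=robot.get_obs(); print(o['tool_pos'],o['wrist_force'])
s=snap('top','top1')
a=s['image'][155:230,210:330,::-1]; cv2.imwrite('pics/c3.png',cv2.resize(a,None,fx=6,fy=6,interpolation=cv2.INTER_CUBIC))
```

```text
[0.54020457 0.03834854 0.08200821] [-5.79585777 -6.17241718  6.40499958]
```

View pics/c3.png

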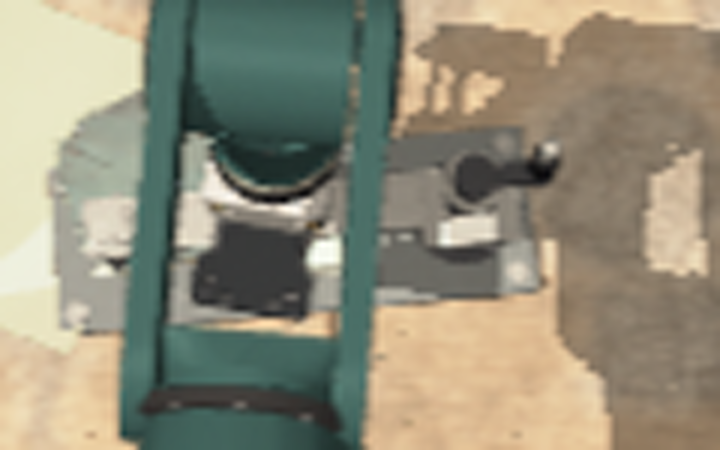

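The hook is round the bolt shank at about (470,190–235). The tool lagged behind the last 4 mm command and the force is rising, so this is probably the stop. I'll push a little more to be sure.

Request:
{"fn": "carry_out", "kwargs": {"steps": [[[0.0005,0.003,0],0,1],[[0.0005,0.005,0],0,1],[[0.0005,0.005,0],0,1]]}}

```text
time: 4.4
tool_pos: [0.5401, 0.0383, 0.0819]
ee_rot: [-3.127, 0.008, 1.439]
wrist_force: [-18.7, -6.4, 14.5]
width: 0.0134
finger_force: 30.1
```

That is the hard stop: no movement, and the force rises. I'll ease off, release and rise.

Request:
{"fn": "carry_out", "kwargs": {"steps": [[[0,-0.005,0],0,1],[[0,-0.0065,0],0,0.4],[[0,-0.0065,0],0,0.2],[[0,-0.0065,0],0,0],[[0,-0.0065,-0.06],0,0],[[0,-0.0065,-0.12],0,0],[[0,-0.0065,-0.15],0,0],[[0,-0.0065,-0.15],0,0],[[0,-0.0065,-0.15],0,0]]}}

```text
time: 5.52
tool_pos: [0.5394, 0.0425, 0.2293]
ee_rot: [-3.138, 0.0, 1.44]
wrist_force: [-0.5, -0.0, -1.2]
width: 0.0467
finger_force: 0.0
```

Run:
```python
from h import *
o=robot.get_obs(); print(o['tool_pos'],o['ee_rot'],o['width'])
T=snap('top','top2');S=snap('side','side2')
a=cv2.resize(T['image'][165:215,265:325,::-1],None,fx=8,fy=8,interpolation=cv2.INTER_CUBIC)
b=cv2.resize(S['image'][125:200,230:275,::-1],None,fx=7,fy=7,interpolation=cv2.INTER_CUBIC)
c=np.zeros((525,800,3),np.uint8); c[:400,:480]=a; c[:,480:795]=b; cv2.imwrite('pics/c4.png',c)
```

```text
[0.53936383 0.04251628 0.22929437] [-3.13839544e+00  2.33062886e-04  1.43988993e+00] 0.046652798362659675
```

View pics/c4.png

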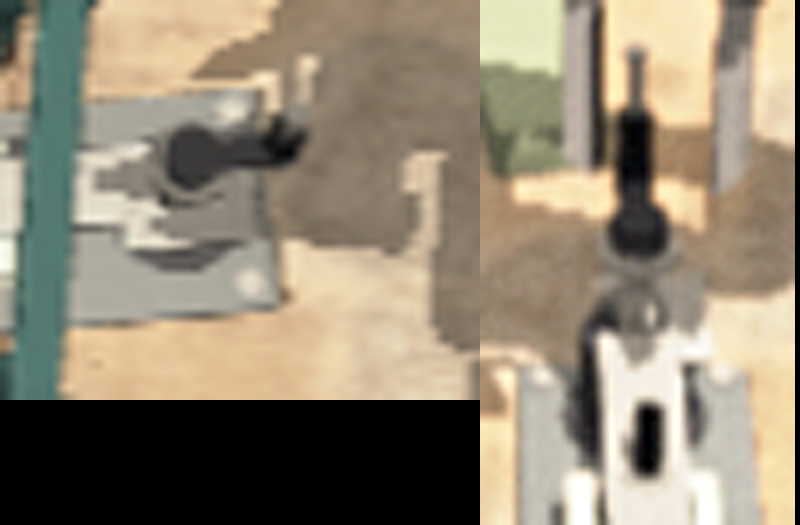

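The strap lies along the press with its hook at the bolt. The crank handle is at top-crop (288,140) and side-crop (635,155). Next I'll measure the bolt axis and handle.

Run:
```python
from h import *
T=dict(np.load('top2.npz'));S=dict(np.load('side2.npz'))
a=lambda u,v:((u+.5)/8+264.5,(v+.5)/8+164.5); b=lambda u,v:((u+.5-480)/7+229.5,(v+.5)/7+124.5)
print('bolt',pt(T,*a(190,157),.126),pt(T,*np.round(a(190,157))))
print('sleeve top view',pt(T,*a(288,142),.156),pt(T,*a(296,130),.188))
print('side',pt(S,*b(635,50),.188),pt(S,*b(635,112),.156),pt(S,*b(635,155),.139),pt(S,*b(635,155)),'bolt head',pt(S,*b(638,235),.122),pt(S,*b(638,230)))
```

```text
bolt [ 0.55550675 -0.07689019  0.126     ] [ 0.55543416 -0.07552009  0.12920537]
sleeve top view [ 0.55797871 -0.1179192   0.156     ] [ 0.55625715 -0.11808397  0.188     ]
side [ 0.56431407 -0.11412662  0.188     ] [ 0.56376718 -0.1142657   0.156     ] [ 0.56248804 -0.10549072  0.139     ] [ 0.56284395 -0.10903516  0.13671943] bolt head [ 0.55659861 -0.0673616   0.122     ] [ 0.55682903 -0.06920918  0.12339781]
```

Request:
{"fn": "carry_out", "kwargs": {"steps": [[[-0.06,0.02,0],0,-0.2],[[-0.115,0.033,0],0,-0.2],[[-0.156,0.043,0],0,-0.2],[[-0.156,0.043,0],0,-0.2],[[-0.156,0.043,0.04],0,-0.2],[[-0.156,0.043,0.08],0,-0.2],[[-0.156,0.043,0.1],0,-0.2],[[-0.156,0.043,0.1],0,0.2],[[-0.156,0.043,0.1],0,0.2]]}}

```text
time: 6.75
tool_pos: [0.5626, -0.1172, 0.1321]
ee_rot: [3.141, -0.0, 1.441]
wrist_force: [-0.1, -0.7, 1.1]
width: 0.04
finger_force: 0.0
```

Run:
```python
from h import *
S=snap('side','side3')
b=cv2.resize(S['image'][115:205,215:300,::-1],None,fx=6,fy=6,interpolation=cv2.INTER_CUBIC)
cv2.imwrite('pics/c5.png',b)
```

```text
(no output)
```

View pics/c5.png

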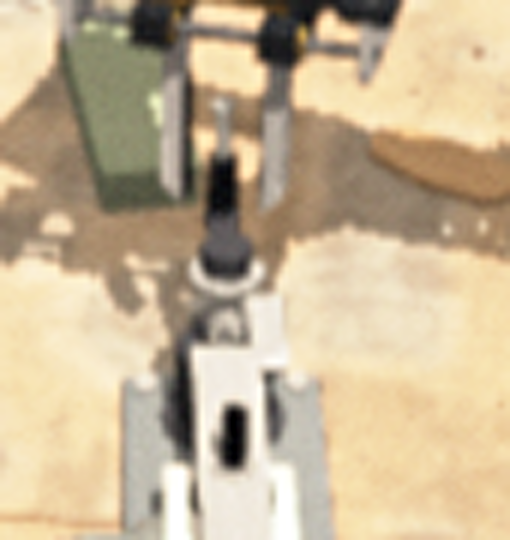

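The fingers straddle the sleeve: tips at (175,195) and (270,200), sleeve at (222,190). I'll lower 4 mm and close.

Request:
{"fn": "carry_out", "kwargs": {"steps": [[[0,0,0.004],0,0.2],[[0,0,0.004],0,1],[[0,0,0.004],0,1],[[0,0,0.004],0,1],[[0,0,0.004],0,1],[[0,0,0.004],0,1]]}}

```text
time: 7.55
tool_pos: [0.5626, -0.1181, 0.1278]
ee_rot: [3.141, 0.0, 1.44]
wrist_force: [1.1, -1.1, 1.0]
width: 0.0161
finger_force: 30.0
```

```bash
cat >> h.py <<'E'
def arc(B,p0,a_list,yaw):
    "tool shifts for handle angles (deg, relative, +ccw) round B from p0"
    xt=np.array([np.cos(yaw),np.sin(yaw)]);yt=np.array([np.sin(yaw),-np.cos(yaw)])
    d=np.array(p0)-B
    for a in a_list:
        c,s=np.cos(np.radians(a)),np.sin(np.radians(a)); e=np.array([[c,-s],[s,c]])@d-d
        print(a,round(e@xt,4),round(e@yt,4))
E
python3 - <<'E'
from h import *
o=robot.get_obs(); p=o['tool_pos'][:2]; print(o['tool_pos'],o['width'],o['finger_force'])
B=np.array([.5565,-.0795]); print(np.linalg.norm(p-B)); d=p-B; d*=.04/np.linalg.norm(d)
arc(B,B+d,range(8,161,8),1.441)
E
```

```text
[ 0.56258366 -0.11809498  0.12775081] 0.01611211421369508 30.00011444091797
0.039071513706947565
8 0.0019 0.0052
16 0.0046 0.0101
24 0.0079 0.0146
32 0.0118 0.0186
40 0.0162 0.022
48 0.0211 0.0248
56 0.0263 0.0268
64 0.0317 0.0281
72 0.0373 0.0287
80 0.0428 0.0285
88 0.0483 0.0275
96 0.0536 0.0257
104 0.0586 0.0232
112 0.0632 0.0201
120 0.0673 0.0163
128 0.0709 0.012
136 0.0738 0.0072
144 0.0761 0.0021
152 0.0776 -0.0032
160 0.0783 -0.0088
```

Request:
{"fn": "carry_out", "kwargs": {"steps": [[[0.0019,0.0052,0],0,1],[[0.0046,0.0101,0],0,1],[[0.0079,0.0146,0],0,1],[[0.0079,0.0146,0],0,1]]}}

```text
time: 8.05
tool_pos: [0.579, -0.1121, 0.1278]
ee_rot: [3.139, 0.0, 1.44]
wrist_force: [2.0, -3.4, 0.2]
width: 0.016
finger_force: 30.0
```

Run:
```python
from h import *
o=robot.get_obs(); print(o['tool_pos'],o['wrist_force'])
B=np.array([.5565,-.0795]);d=np.array([.56258,-.11809])-B; d*=.04/np.linalg.norm(d)
S=snap('side','side4')
# bolt head change: depth at head pixels vs before
S0=dict(np.load('side3.npz'))
for v in range(150,176,2): print(v,[pt(s,252,v).round(4).tolist() for s in(S0,S)])
```

```text
[ 0.57896296 -0.11211146  0.12775518] [ 2.01727729 -3.37005271  0.18031834]
150 [[0.5621, -0.1126, 0.1222], [0.5815, -0.3081, -0.0055]]
152 [[0.5615, -0.1076, 0.118], [0.5796, -0.2899, -0.0022]]
154 [[0.5593, -0.0872, 0.124], [0.5592, -0.0863, 0.1246]]
156 [[0.5582, -0.0778, 0.1229], [0.5577, -0.0721, 0.1267]]
158 [[0.5569, -0.0659, 0.1235], [0.5575, -0.0723, 0.1192]]
160 [[0.5567, -0.0647, 0.1169], [0.5568, -0.066, 0.116]]
162 [[0.5562, -0.0611, 0.1119], [0.5565, -0.0643, 0.1097]]
164 [[0.5562, -0.0629, 0.1031], [0.5559, -0.0595, 0.1055]]
166 [[0.5566, -0.0683, 0.0918], [0.5566, -0.0686, 0.0915]]
168 [[0.5566, -0.0693, 0.0834], [0.5573, -0.0768, 0.0781]]
170 [[0.5568, -0.073, 0.0731], [0.5564, -0.0687, 0.0762]]
172 [[0.5564, -0.0706, 0.0671], [0.5561, -0.0673, 0.0694]]
174 [[0.555, -0.0579, 0.0686], [0.5545, -0.0529, 0.0722]]
```

Request:
{"fn": "carry_out", "kwargs": {"steps": [[[0.0039,0.004,0],0,1],[[0.0083,0.0074,0],0,1],[[0.0132,0.0102,0],0,1],[[0.0132,0.0102,0],0,1]]}}

```text
time: 8.6
tool_pos: [0.5913, -0.0997, 0.1277]
ee_rot: [3.138, -0.001, 1.44]
wrist_force: [4.8, -3.1, 1.2]
width: 0.0163
finger_force: 30.0
```

```bash
cat >> h.py <<'E'
def head(f):
    o=robot.get_obs(); d=o['tool_pos'][:2]-np.array([.5565,-.0795]); print('r',np.linalg.norm(d).round(4),'ang',np.degrees(np.arctan2(d[1],d[0])).round(1),o['wrist_force'].round(1),o['wrist_torque'].round(2))
    S=snap('side',f); m=[]
    for v in range(146,172):
        for u in range(244,261):
            if S['z_map'][v,u]>0:
                p=pt(S,u,v)
                if np.hypot(*(p[:2]-[.5565,-.0795]))<.012: m.append(p[2])
    print('head z pct',np.percentile(m,[50,75,90,97]).round(4),len(m))
E
python3 -c "
from h import *
head('side5')"
```

```text
r 0.0402 ang -30.2 [ 4.8 -3.1  1.2] [-0.65 -0.75  0.03]
head z pct [0.0929 0.1233 0.125  0.1266] 70
```

Request:
{"fn": "carry_out", "kwargs": {"steps": [[[0.0054,0.0022,0],0,1],[[0.0108,0.0036,0],0,1],[[0.0164,0.0043,0],0,1],[[0.0164,0.0043,0],0,1]]}}

```text
time: 9.15
tool_pos: [0.5972, -0.0831, 0.1275]
ee_rot: [3.139, -0.002, 1.441]
wrist_force: [5.7, -0.4, 0.2]
width: 0.0164
finger_force: 30.0
```

```bash
python3 -c "
from h import *
head('side6')"
```

```text
r 0.0409 ang -5.0 [ 5.7 -0.4  0.2] [-0.16 -1.03 -0.03]
head z pct [0.1049 0.1143 0.1161 0.1169] 55
```

The head dropped about 9.7 mm. I'll feel for the firm stop to confirm.

Request:
{"fn": "carry_out", "kwargs": {"steps": [[[0.0056,-0.0001,0],0,1],[[0.011,-0.0011,0],0,1],[[0.011,-0.0011,0],0,1]]}}

```text
time: 9.57
tool_pos: [0.5976, -0.0778, 0.1281]
ee_rot: [3.137, 0.008, 1.438]
wrist_force: [4.8, -12.0, -0.8]
width: 0.0164
finger_force: 30.0
```

```bash
python3 -c "
from h import *
head('side7')"
```

```text
r 0.0411 ang 2.4 [  4.8 -12.   -0.8] [-2.26 -0.94  0.06]
head z pct [0.1081 0.1135 0.1154 0.1162] 58
```

```bash
cat > f.py <<'E'
from h import *
import sys
def rel(c,B,angs,yaw=1.440,r=.04):
    xt=np.array([np.cos(yaw),np.sin(yaw)]);yt=np.array([np.sin(yaw),-np.cos(yaw)])
    for a in angs:
        q=np.array(B)+r*np.array([np.cos(np.radians(a)),np.sin(np.radians(a))]); e=q-c
        print(a,[round(e@xt,4),round(e@yt,4),0])
    print('cmd',q)
E
python3 -c "
from f import *
B=[.558,-.080]
rel(np.array([.5966,-.0737]),B,range(0,-121,-15))
print()
q=np.array(B)+.04*np.array([np.cos(np.radians(120)),-np.sin(np.radians(120))])
rel(q,B,range(-135,-256,-15))
"
```

```text
0 [np.float64(-0.0061), np.float64(0.0022), 0]
-15 [np.float64(-0.0165), np.float64(0.0022), 0]
-30 [np.float64(-0.0266), np.float64(-0.0005), 0]
-45 [np.float64(-0.0356), np.float64(-0.0057), 0]
-60 [np.float64(-0.043), np.float64(-0.0131), 0]
-75 [np.float64(-0.0482), np.float64(-0.0221), 0]
-90 [np.float64(-0.0509), np.float64(-0.0322), 0]
-105 [np.float64(-0.0509), np.float64(-0.0427), 0]
-120 [np.float64(-0.0482), np.float64(-0.0528), 0]
cmd [ 0.538      -0.11464102]

-135 [np.float64(0.0052), np.float64(-0.009), 0]
-150 [np.float64(0.0126), np.float64(-0.0164), 0]
-165 [np.float64(0.0217), np.float64(-0.0216), 0]
-180 [np.float64(0.0317), np.float64(-0.0243), 0]
-195 [np.float64(0.0422), np.float64(-0.0243), 0]
-210 [np.float64(0.0523), np.float64(-0.0216), 0]
-225 [np.float64(0.0613), np.float64(-0.0164), 0]
-240 [np.float64(0.0687), np.float64(-0.009), 0]
-255 [np.float64(0.0739), np.float64(0.0), 0]
cmd [ 0.54764724 -0.04136297]
```

Request:
{"fn": "carry_out", "kwargs": {"steps": [[[-0.0061,0.0022,0],0,1],[[-0.0165,0.0022,0],0,1],[[-0.0266,-0.0005,0],0,1],[[-0.0356,-0.0057,0],0,1],[[-0.043,-0.0131,0],0,1],[[-0.0482,-0.0221,0],0,1],[[-0.0509,-0.0322,0],0,1],[[-0.0509,-0.0427,0],0,1],[[-0.0482,-0.0528,0],0,1],[[-0.0482,-0.0528,0],0,1]]}}

```text
time: 10.88
tool_pos: [0.537, -0.1131, 0.1278]
ee_rot: [3.141, -0.001, 1.44]
wrist_force: [1.3, 4.9, -0.1]
width: 0.0165
finger_force: 30.0
```

```bash
python3 -c "
from f import *
head('side8')"
```

```text
r 0.0389 ang -120.1 [ 1.3  4.9 -0.1] [ 0.88 -0.18 -0.05]
head z pct [0.1025 0.1109 0.1125 0.1144] 53
```

Request:
{"fn": "carry_out", "kwargs": {"steps": [[[0.0064,-0.009,0],0,1],[[0.014,-0.0164,0],0,1],[[0.0231,-0.0216,0],0,1],[[0.0331,-0.0243,0],0,1],[[0.0436,-0.0243,0],0,1],[[0.0537,-0.0216,0],0,1],[[0.0627,-0.0164,0],0,1],[[0.0701,-0.009,0],0,1],[[0.0753,0.0,0],0,1],[[0.0753,0.0,0],0,1]]}}

```text
time: 12.18
tool_pos: [0.5486, -0.0393, 0.1272]
ee_rot: [3.141, -0.001, 1.44]
wrist_force: [1.6, -1.5, -0.8]
width: 0.0162
finger_force: 30.0
```

```bash
python3 -c "
from f import *
head('side9')
B=np.array([.558,-.0786])
q=B+.04*np.array([np.cos(np.radians(105)),np.sin(np.radians(105))])
rel(q,B,[-270,-285,-300,-315,-330,-345,-360])
"
```

```text
r 0.0409 ang 101.1 [ 1.6 -1.5 -0.8] [-0.32 -0.31 -0.01]
head z pct [0.0723 0.0742 0.076  0.0769] 4
-270 [np.float64(0.0027), np.float64(0.0101), 0]
-285 [np.float64(0.0027), np.float64(0.0205), 0]
-300 [np.float64(-0.0), np.float64(0.0306), 0]
-315 [np.float64(-0.0052), np.float64(0.0397), 0]
-330 [np.float64(-0.0126), np.float64(0.047), 0]
-345 [np.float64(-0.0217), np.float64(0.0523), 0]
-360 [np.float64(-0.0317), np.float64(0.055), 0]
cmd [ 0.598  -0.0786]
```

Request:
{"fn": "carry_out", "kwargs": {"steps": [[[0.0027,0.0101,0],0,1],[[0.0027,0.0205,0],0,1],[[0,0.0306,0],0,1],[[-0.0052,0.0397,0],0,1],[[-0.0126,0.047,0],0,1],[[-0.0217,0.0523,0],0,1],[[-0.0317,0.055,0],0,1],[[-0.0317,0.055,0],0,1],[[-0.0317,0.055,0],0,1]]}}

```text
time: 13.35
tool_pos: [0.5981, -0.0791, 0.1277]
ee_rot: [3.141, 0.001, 1.439]
wrist_force: [-0.8, -1.5, -0.3]
width: 0.0161
finger_force: 30.0
```

```bash
python3 -c "
from f import *
head('side10')
S=dict(np.load('side10.npz'))
b=cv2.resize(S['image'][115:205,215:300,::-1],None,fx=6,fy=6,interpolation=cv2.INTER_CUBIC)
cv2.imwrite('pics/c6.png',b)"
```

```text
r 0.0416 ang 0.5 [-0.8 -1.5 -0.3] [-0.33  0.29 -0.  ]
head z pct [0.1026 0.105  0.1062 0.1069] 44
```

View pics/c6.png

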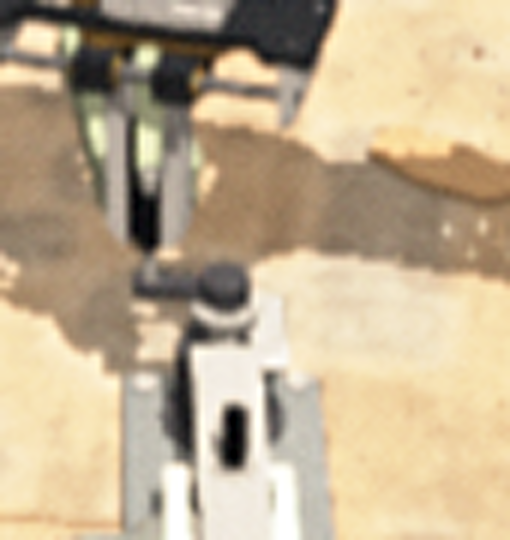

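The head has sunk about 19.7 mm. The strap at (235,430) is still closed, and the sleeve at (145,215) is held. Handing in.

```bash
python3 -c "
from bench import robot
print(robot.close_job())"
```

```text
the job is handed in; nothing more can be done
None
```

I handed the job in after 13.4 s of the 70 s allowed: the strap is closed, the bolt dropped and then ran in one turn (about 19.7 mm sunk by camera depth), and the gripper still holds the crank handle with 30 N; no verdict was shown.

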